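Charge the paste brush

ROBOT

A 6-joint arm with a two-finger parallel gripper is mounted at the origin on the work surface. World frame = base frame: x ahead of the robot, y to its left, z up, the work surface at z = 0. Lengths are in m, angles in degrees, forces in N, time in s.
With the tool pointing down it reaches from about 0.225 to 0.725 m from the base axis. Payload 3.1 kg.
Tool frame: the origin (TCP) lies on the centre line of the jaws, within the pads' length; the fingertips stand 19 mm ahead of it and the grasp point (between the pads) is the TCP (robot.tip_extent is the distance from the TCP to the fingertips, in m); y points along the fingers, z is the direction in which the jaws open and shut, and the axes are right-handed (so a half turn about y gives the same grasp; the last joint's range is limited). The gripper opens to 85 mm and grips with 20 to 120 N. Pads are 22 mm wide; open, the fingers measure 114 mm over their backs; the gripper's body (76 mm by 85 mm) begins 54 mm behind the grasp point. The pads swing forward as they close: fully open they stand 13 mm farther back than shut.
Start: joints at [57.25, 2.75, 5.684, 92.934, 0, 82.678], TCP at [0.225, 0.474, 0.25] pointing down, gripper open.
Joint ranges: [-166.93, 166.93], [-56.73, 111.36], [-69.38, 81.34], [-121.58, 131.49], [-85.45, 84.26], [-180, 180]. Speed limits (degrees/s): [159.86, 159.86, 180, 180, 180, 180].

INTERFACE

Orientations are given as a 3x3 rotation matrix whose columns are the frame's x, y, z axes.
In Python, from rig import robot, eoat, get_obs, viewer, hand_in gives the robot as it stands. Calls block until the motion is done:
- robot.move_pose(position, orientation): joint-space move of the TCP to a pose.
- robot.move_straight(position, orientation=None, rate=0.15, stop_force=None): straight line of the TCP; orientation=None keeps the orientation; rate is the mean speed in m/s. With stop_force (N) it stops when the force on the tool has changed by that much, and returns True; else False.
- robot.goto_joints(angles): joint-space move.
- eoat.set_gripper(opening): opening from 0.0 (shut) to 1.0 (fully open); the grip force is fixed at half the most; returns when the fingers have stopped.
- robot.dwell(seconds).
- robot.inverse_kinematics(position, orientation): joint angles nearest the present ones, or None.
- get_obs(): the state.
- viewer.camera(name): name is "scene" or "top"; returns a dict with "img" (384x512x3 uint8, red, green, blue), "K" (3x3 intrinsics, pixels), "rvec" (rotation vector, rad) and "tvec" (3), from world to camera coordinates, as OpenCV has them. Camera axes: x right, y down, z forward; pixel columns grow to the right and rows downward; lengths in m; the calibration is good to about 2 mm. A picture is of the moment at which its call begins. There is no depth.
A pose or a line that the arm cannot do raises robot.PlanningError and nothing moves.
- hand_in(): hands the job in, once; it reports no verdict.
The state is a dict: "clock": time; "joints": joint angles; "joint_velocities": joint speeds; "joint_torque": joint torques, N m; "eef_pos": TCP position; "orientation": TCP orientation; "wrist_force": force on the tool from outside, world axes, zero at the start; "moment": the same for the moment, N m; "finger_gap": opening from 0.0 (shut) to 1.0 (fully open).
Only numpy, scipy, OpenCV 4.12 (cv2) and the standard library are available. Lean on these libraries where they do the work, as an engineer would, in place of code of your own. Each camera call takes 0.05 s, during which the arm holds its last target. There are 200 camera calls.

TASK

Open the paste pot by turning its black cover knob clockwise until the knob's thin pointer lines up with the upright index tab, and leave it there. Then take the paste brush from its fork stand, dip its bristle tip well past halfway down into the uncovered pot for a moment, without ramming it against the pot, and hang it by its collar, upright and still, in the other, empty fork stand. Leave the other things on the desk where they are.

Things in the scene. Friction and masses are not known exactly. Their poses are not given: they have to be found in the camera images.
- station: Fixed paste pot station: grey base plate 190 x 120 x 10 mm; origin on the underside, on the vertical axis of the knob. An open aluminium pot is fixed on it 70 mm from the axis along the station's -x: outer diameter 58 mm, inner 50 mm at the bottom, inner depth 46 mm, rim 60 mm above the desk. A swinging cover (see cover) hides the pot at the start.
- cover (a joint): Swing angle (rad) of cover and knob about the knob's vertical axis; 0 = cover centred over the pot, grows as the knob turns clockwise seen from above, stop at 1.9. The cover is a disc 68 mm across, centred 70 mm from the axis, top 67 mm above the desk, on an arm 16 mm wide. It starts over the pot and stays where it is left (light friction).
- knob_grip (a point): On the knob's axis, 94 mm above the desk, where the knob is gripped; turns with the knob. The black knob is a bar 50 mm long (its x axis), 14 mm thick (its y axis: grip across this), from 69 to 107 mm above the desk. Its +x points along the thin steel pointer (6 mm wide, reaching 44 mm from the axis, 68 mm above the desk); the cover lies to its -x.
- index: Index mark: a flat steel disc round the knob's post with one upright steel tab 6 mm wide, its face 49 mm from the axis, top 68 mm above the desk. Origin on the knob's axis, 10 mm above the desk; its +x axis points from the axis to the tab. The pointer is set when the x axis of knob_grip points the same way (the cover angle is then between 1.1 and 1.45).
- pot_floor (a point): Centre of the pot's inner floor, 14 mm above the desk.
- pot_rim (a point): Centre of the pot's mouth, 60 mm above the desk.
- brush: Stubby round paste brush, 165 mm, 60 g, hanging upright by its collar in stand_a at the start. Origin at the lower end of the bristles, z up along the handle. Bristles and ferrule 22 mm across, up to 52 mm; neck 10 mm across, 52 to 95 mm; collar 34 mm across, 95 to 101 mm; round wooden handle 16 mm across, 101 to 165 mm. Its yaw does not matter.
- brush_tip (a point): Lower end of the bristles, on the axis (the brush's origin).
- brush_collar (a point): Underside of the collar, on the axis, 95 mm above the tip.
- brush_grip (a point): Point on the handle's axis for the grip, 130 mm above the tip.
- stand_a: Fixed fork stand holding the brush at the start; origin under the middle of its slot, on the underside. Base plate 100 x 80 x 8 mm, a post behind (front face at x = +28 mm) and two level prongs 8 mm wide, z = 109 to 115 mm, from the post to x = -32 mm. The slot between is 18 mm wide, open in front (-x): only the brush's neck passes. Each prong ends in a lip 4 mm high, x = -32 to -27 mm.
- stand_b: The other fork stand, same as stand_a, empty at the start; the brush must finally hang here.
- stand_a_seat (a point): Middle of stand_a's slot at the height of the prong tops, 115 mm above the desk, where the collar's underside rests.
- stand_b_seat (a point): The same point of stand_b.
- orange_cup: Bystander: loose orange plastic cup, 72 mm across, 90 mm high. Origin under its centre.
- die_1: Bystander: loose wooden die, 22 mm. Origin under its centre.
- die_2: Bystander: loose wooden die, 22 mm. Origin under its centre.
- tape: Bystander: loose cardboard tape core, 68 mm across, 20 mm high. Origin under its centre.
There are look-alikes about, which are no part of the job. Leave any pink look-alike of the station alone.

How it is judged:
By the outcome, as a careful person would: the job done as asked, in the order asked, and still so for the second after the job is handed in, with the robot touching nothing.
It also fails if it takes over 64 s, if anything falls off the work surface, if the arm or the gripper's body presses on something with over 40 N, if the wrist force passes 120 N, or if a joint passes its speed limit or range.

## Working session

There is one attempt and no reset: what is moved stays moved. The work goes in short steps, each a Python script; the robot and the scene stay as the last script left them, time stands still between calls to the robot, and variables do not carry over. Pictures are saved under pics/ and viewed, about 8 in all and at most 12, crops included, and the job is handed in when it is done.

```bash
mkdir -p pics; ls; python3 - <<'E'
from rig import *
import cv2,numpy as np,pickle
d={}
for n in("scene","top"):
    c=viewer.camera(n);d[n]=c
    cv2.imwrite(f"pics/{n}0.png",cv2.resize(c["img"][...,::-1],(800,600),interpolation=cv2.INTER_CUBIC))
    R=cv2.Rodrigues(np.array(c["rvec"],float))[0];print(n,(-R.T@np.array(c["tvec"]).ravel()).round(3),c["K"][0][0],R.round(2).tolist())
pickle.dump(d,open("c0.pkl","wb"))
o=get_obs();print(o["orientation"],o["clock"])
E
```

```text
pics
scene [1.133 0.087 0.629] 355.81515327109946 [[-0.12, 0.99, 0.01], [0.61, 0.09, -0.79], [-0.78, -0.09, -0.62]]
top [0.302 0.001 0.976] 357.79563849905855 [[0.03, -1.0, 0.02], [-0.98, -0.03, -0.19], [0.19, -0.01, -0.98]]
[[ 9.03137803e-01 -1.12963776e-03  4.29349314e-01]
 [-4.29350726e-01 -1.79062661e-03  9.03136063e-01]
 [-2.51412290e-04 -9.99997759e-01 -2.10219338e-03]] 0.1
```

View pics/top0.png

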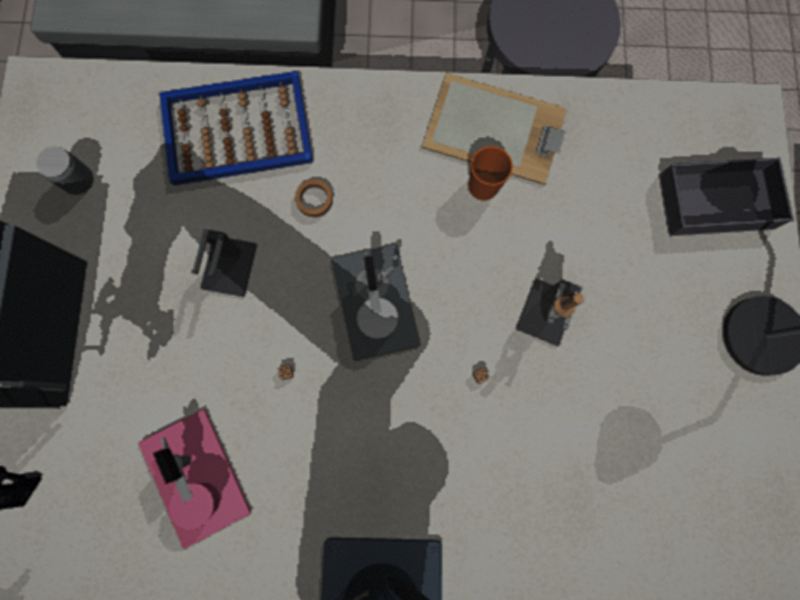

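View pics/scene0.png

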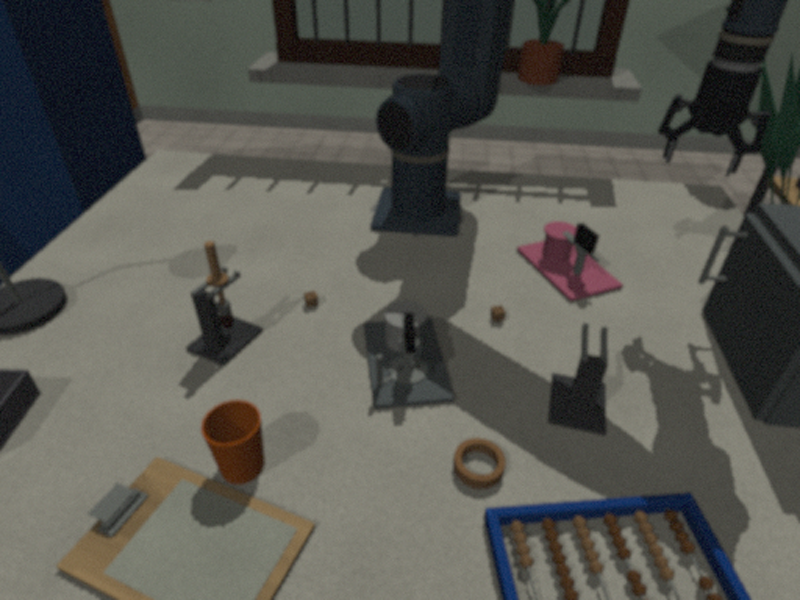

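The top view shows the grey station around (375,300) in the 800-px image, with its knob at (372,272). The brush in stand_a is at (560,300) and the empty stand_b at (228,262). The pink look-alike is at (195,480). Next I'll enlarge these.

```bash
python3 - <<'E'
import pickle,cv2,numpy as np
d=pickle.load(open("c0.pkl","rb"))
def crop(n,x,y,w=66,h=75,s=4):
    im=d[n]["img"][y:y+h,x:x+w,::-1].astype(float)
    im=np.clip(255*(im/255)**.5*1.15,0,255).astype(np.uint8)
    im=cv2.resize(im,None,fx=s,fy=s,interpolation=cv2.INTER_CUBIC)
    for u in range(-(-x//10)*10,x+w,10):
        cv2.line(im,((u-x)*s,0),((u-x)*s,6),(0,255,255),1);cv2.putText(im,str(u),((u-x)*s,15),0,.3,(0,0,255),1)
    for v in range(-(-y//10)*10,y+h,10):
        cv2.line(im,(0,(v-y)*s),(6,(v-y)*s),(0,255,255),1);cv2.putText(im,str(v),(8,(v-y)*s+4),0,.3,(0,0,255),1)
    return im
A=np.hstack([crop("top",*p) for p in((207,155),(112,130),(320,165))])
B=np.hstack([crop("scene",*p) for p in((228,195),(338,203),(112,150))])
cv2.imwrite("pics/m1.png",np.vstack([A,B]))
E
```

```text
(no output)
```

View pics/m1.png

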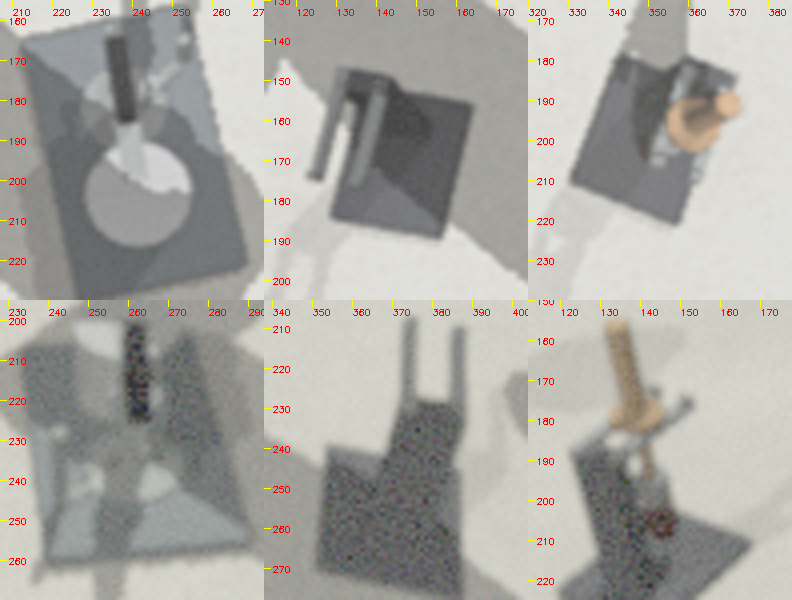

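Station: the cover disc is at top px (241.5,203), the base corners are visible, and the tab is near top px (253,165) and scene px (242,229). Both stands' slots open toward the robot. I'll fit the poses by least squares.

```bash
cat > h.py <<'E'
import pickle,cv2,numpy as np
from scipy.optimize import least_squares
d=pickle.load(open("c0.pkl","rb"))
def proj(n,P):
    c=d[n];return cv2.projectPoints(np.atleast_2d(np.array(P,float)),np.array(c["rvec"],float),np.array(c["tvec"],float),np.array(c["K"],float),None)[0].reshape(-1,2)
def pl(q,P):
    c,s=np.cos(q[2]),np.sin(q[2]);P=np.atleast_2d(np.array(P,float))
    return np.c_[q[0]+c*P[:,0]-s*P[:,1],q[1]+s*P[:,0]+c*P[:,1],P[:,2]]
def fit(fun,x0):
    r=least_squares(fun,x0,loss="soft_l1",f_scale=1.,x_scale=np.maximum(np.abs(x0),.05));return r
def down(a):  # jaw direction at yaw a
    z=np.array([np.cos(a),np.sin(a),0]);y=np.array([0,0,-1.]);return np.c_[np.cross(y,z),y,z]
E
python3 - <<'E'
from h import *
# station: q=x,y,yaw, base offset ox, oy
def fs(q):
    b=[[ox*.095+q[3],oy*.06+q[4],.01] for ox,oy in((1,1),(-1,-1),(-1,1),(1,-1))]
    r=proj("top",pl(q,b))-[[212.5,166.2],[269,221.2],[225.8,229.5],[255.7,157]]
    r2=proj("top",pl(q,[[-.07,0,.067]]))-[241.5,203.2]
    # knob top far end corners
    r3=proj("top",pl(q,[[.025,.007,.107],[.025,-.007,.107]]))-[[233.7,164.2],[239,164.2]]
    # scene: knob bottom? base near corners
    r4=proj("scene",pl(q,[[.095+q[3],.06+q[4],.01],[.095+q[3],-.06+q[4],.01]]))-[[291,255.5],[240.2,261]]
    return np.r_[r,r2,r3,r4].ravel()
for yaw in(0,.2,-.2):
    r=fit(fs,[.5,0,yaw,-.03,0]);print("station",r.x.round(4),r.cost,r.fun.reshape(-1,2).round(1).tolist())
q=r.x
t=fit(lambda p:np.r_[proj("top",[p])-[[253,165]],proj("scene",[p])-[[242,229]]].ravel(),[.55,-.05,.06])
rel=t.x[:2]-q[:2];print("tab",t.x.round(4),t.cost,np.hypot(*rel),"cover angle",q[2]-np.arctan2(rel[1],rel[0]))
def fst(top,tips,scn,x0,nm):
    B=lambda q,o:[ [o[0]*.05+q[3],o[1]*.04,.008] ]
    def f(q):
        r=[proj("top",pl(q,B(q,o)))-p for o,p in top]+[proj("top",pl(q,P))-p for P,p in tips]+[proj("scene",pl(q,B(q,o)))-p for o,p in scn]
        return np.r_[tuple(r)].ravel()
    r=fit(f,x0);print(nm,r.x.round(4),r.cost,r.fun.reshape(-1,2).round(1).tolist());return r.x
b=fst([((1,-1),[164.2,155.8]),((-1,-1),[156,190]),((-1,1),[128.8,184.2])],
 [([[-.032,.013,.117]],[124.8,175]),([[-.032,-.013,.117]],[134.8,176.2])],
 [((1,-1),[351.5-.5+0,271]) if 1 else 0,((1,1),[386,277])],[.55,.25,-.2,0.01],"b")
a=fst([((1,1),[342.2,178.2]),((1,-1),[372.5,183.8]),((-1,1),[330.2,210.8]),((-1,-1),[357.5,221])],
 [([[-.032,.013,.117]],[352,205.5]),([[-.032,-.013,.117]],[362.5,210])],[],[.5,-.25,-.3,0.01],"a")
h=fit(lambda p:np.r_[proj("top",[[p[0],p[1],.185]])-[[370.2,190.8]],proj("top",[[p[0],p[1],.121]])-[[361.2,196.2]],proj("scene",[[p[0],p[1],.185]])-[[134,155.5]],proj("scene",[[p[0],p[1],.121]])-[[139.5,178]]].ravel(),[.5,-.25])
print("brush",h.x.round(4),h.fun.round(1))
pickle.dump((q,a,b,h.x,t.x),open("fit.pkl","wb"))
E
```

```text
station [ 0.5172  0.0325  0.2376 -0.0282  0.0018] 7.615750729221153 [[-0.2, -2.6], [-0.0, 0.1], [-0.4, 0.9], [-1.3, -1.8], [2.2, 0.1], [-0.6, 0.5], [-0.4, -0.6], [-0.3, -0.3], [-1.3, -1.7]]
station [ 0.5172  0.0325  0.2376 -0.0282  0.0018] 7.615750729221055 [[-0.2, -2.6], [-0.0, 0.1], [-0.4, 0.9], [-1.3, -1.8], [2.2, 0.1], [-0.6, 0.5], [-0.4, -0.6], [-0.3, -0.3], [-1.3, -1.7]]
station [ 0.5172  0.0325  0.2376 -0.0282  0.0018] 7.615750729222304 [[-0.2, -2.6], [-0.0, 0.1], [-0.4, 0.9], [-1.3, -1.8], [2.2, 0.1], [-0.6, 0.5], [-0.4, -0.6], [-0.3, -0.3], [-1.3, -1.7]]
tab [ 0.5526 -0.0063  0.0641] 0.19662953078133838 0.05251618645848795 cover angle 1.0677690152072414
b [ 0.5327  0.2915 -0.1535  0.0125] 3.517974699324972 [[0.6, -0.7], [0.4, -0.4], [-0.8, 0.1], [-0.1, -0.3], [0.2, 0.4], [-0.6, -2.2], [1.7, -0.1]]
a [ 0.4688 -0.2724 -0.3423  0.0117] 6.121666813754256 [[0.0, -0.8], [-3.1, 3.9], [0.5, -0.3], [0.8, 0.1], [0.1, 0.3], [-0.3, -0.4]]
brush [ 0.4677 -0.2717] [ 0.  -0.1  0.2 -0.4  0.3 -0.3 -0.  -0.3]
```

```bash
python3 - <<'E'
from h import *
q0,a,b,br,t=pickle.load(open("fit.pkl","rb"))
def fs(q):
    k=[q[0],q[1],q[5]]
    b=[[ox*.095+q[3],oy*.06+q[4],.01] for ox,oy in((1,1),(-1,-1),(-1,1),(1,-1))]
    r=proj("top",pl(q,b))-[[212.5,166.2],[269,221.2],[225.8,229.5],[255.7,157]]
    r2=2*(proj("top",pl(k,[[-.07,0,.067]]))-[241.5,203.3])
    r3=proj("top",pl(k,[[.025,.007,.107],[.025,-.007,.107]]))-[[233.7,164.2],[239,164.2]]
    r4=proj("scene",pl(q,[[.095+q[3],.06+q[4],.01],[.095+q[3],-.06+q[4],.01]]))-[[291,255.5],[240.2,261]]
    r5=proj("scene",pl(k,[[.025,.007,.069],[.025,-.007,.069]]))-[[265.2,225.5],[259.5,225.5]]
    return np.r_[r,r2,r3,r4,r5,[[q[4]*200,0]]].ravel()
r=fit(fs,[.5,0,.2,-.03,0,.2]);q=r.x
print(q.round(4),r.cost,r.fun.reshape(-1,2).round(1).tolist())
rel=t[:2]-q[:2];print("tab",np.hypot(*rel),np.arctan2(rel[1],rel[0]),"cover angle",q[2]-np.arctan2(rel[1],rel[0]))
pickle.dump((q,a,b,br,t),open("fit.pkl","wb"))
from rig import *
p=[q[0],q[1],.096]
for s in(1,-1):
    for y in (q[5],-.9,-1.0):
        print(s,y,robot.inverse_kinematics(p,down(y+s*np.pi/2)))
E
```

```text
[ 0.5171  0.0335  0.243  -0.0284  0.0009  0.1703] 6.298516840484093 [[-0.3, -2.4], [0.2, -0.1], [-0.1, 1.0], [-1.5, -1.8], [0.0, 0.6], [-0.3, 0.2], [-0.1, -0.5], [-0.1, -0.5], [-1.1, -1.7], [0.0, 0.4], [-0.4, 0.6], [0.2, 0.0]]
tab 0.05327643852495422 -0.841759797430482 cover angle 1.0847896622710833
1 0.17031397191242184 [ -3.71631023   3.0580701  -11.623187    75.31874289   0.
 -13.47458201]
1 -0.9 [ -3.71631023   3.0580701  -11.623187    75.31874289   0.
  47.84989133]
1 -1.0 [ -3.71631023   3.0580701  -11.623187    75.31874289   0.
  53.57946928]
-1 0.17031397191242184 [ -3.71631023   3.0580701  -11.623187    75.31874289   0.
 166.52541799]
-1 -0.9 [  -3.71631023    3.0580701   -11.623187     75.31874289    0.
 -132.15010867]
-1 -1.0 [  -3.71631023    3.0580701   -11.623187     75.31874289    0.
 -126.42053072]
```

```bash
python3 - <<'E'
from h import *
from rig import *
q,a,b,br,t=pickle.load(open("fit.pkl","rb"))
R=down(q[5]+np.pi/2); P=lambda z:[q[0],q[1],z]
robot.move_pose(P(.2),R)
robot.move_straight(P(.096),R,rate=.12)
eoat.set_gripper(0.0)
o=get_obs();print(o["clock"],o["finger_gap"],o["wrist_force"],o["moment"])
j=np.array(o["joints"]);y1=-.87
for f in(.5,1):
    robot.goto_joints(j+[0,0,0,0,0,f*np.degrees(q[5]-y1)])
o=get_obs();print(o["clock"],o["finger_gap"],o["wrist_force"],o["moment"],o["orientation"])
eoat.set_gripper(.6)
robot.move_straight(P(.2),rate=.15)
robot.move_pose([.42,-.2,.25],down(a[2]-np.pi/2+np.pi))
for n in("scene","top"): d[n]=viewer.camera(n)
pickle.dump(d,open("c1.pkl","wb"));print(get_obs()["clock"])
def crop(n,x,y,w=66,h=75,s=6):
    im=d[n]["img"][y:y+h,x:x+w,::-1].astype(float)
    im=np.clip(255*(im/255)**.5*1.15,0,255).astype(np.uint8)
    im=cv2.resize(im,None,fx=s,fy=s,interpolation=cv2.INTER_CUBIC)
    for u in range(-(-x//10)*10,x+w,10):
        cv2.line(im,((u-x)*s,0),((u-x)*s,6),(0,255,255),1);cv2.putText(im,str(u),((u-x)*s,15),0,.3,(0,0,255),1)
    for v in range(-(-y//10)*10,y+h,10):
        cv2.line(im,(0,(v-y)*s),(6,(v-y)*s),(0,255,255),1);cv2.putText(im,str(v),(8,(v-y)*s+4),0,.3,(0,0,255),1)
    return im
cv2.imwrite("pics/m2.png",np.hstack([crop("top",207,150),crop("scene",228,190)]))
E
```

```text
3.6833 0.15098463003922774 [-0.47989197  2.05427378  2.39180238] [ 0.36820835  0.20061082 -0.09289462]
4.8167 0.1529824105700023 [1.90651825 7.27064463 0.11704798] [ 1.31175884 -0.21434504 -0.06216493] [[ 0.64777259  0.00192419  0.76183133]
 [-0.76182673  0.00592916  0.64775371]
 [-0.00327062 -0.99998057  0.00530664]]
7.2167
```

View pics/m2.png

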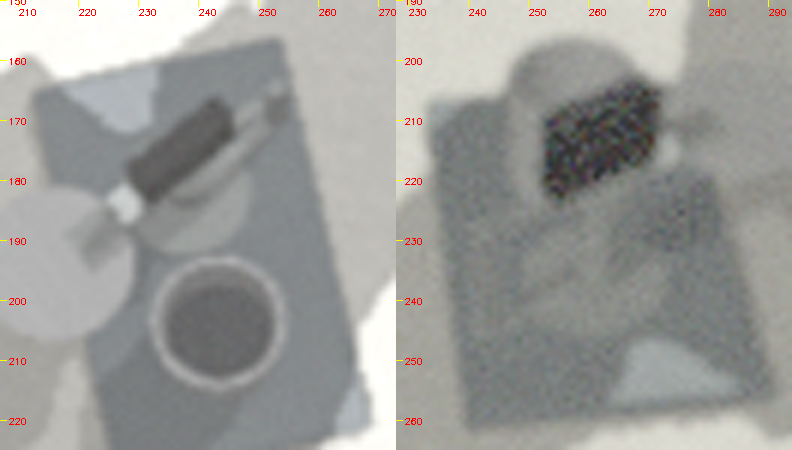

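The pot is open, with its mouth centred at top px (243,203.6). The pointer and tab are close together near top px (245–254,163–170). I'll average frames and zoom in with the model overlaid.

```bash
cat > look.py <<'E'
from h import *
from rig import *
def avg(n,k=8):
    c=viewer.camera(n);im=np.mean([c["img"]]+[viewer.camera(n)["img"] for _ in range(k-1)],0);c["img"]=im;d[n]=c;return im
def zoom(n,x,y,w,h,s,lines=(),g=.5):
    im=d[n]["img"][y:y+h,x:x+w,::-1].astype(float)
    lo,hi=np.percentile(im,1),np.percentile(im,99.5);im=(255*np.clip((im-lo)/(hi-lo),0,1)**.8).astype(np.uint8)
    im=cv2.resize(im,None,fx=s,fy=s,interpolation=cv2.INTER_CUBIC)
    for P,col in lines:
        uv=((proj(n,P)-[x,y]+.5)*s).astype(int);cv2.polylines(im,[uv.reshape(-1,1,2)],False,col,1)
    for u in range(-(-x//5)*5,x+w,5): cv2.putText(im,str(u),(int((u-x+.5)*s),10),0,.3,(0,0,255),1)
    for v in range(-(-y//5)*5,y+h,5): cv2.putText(im,str(v),(0,int((v-y+.5)*s)+4),0,.3,(0,0,255),1)
    return im
E
python3 - <<'E'
from look import *
q,a,b,br,t=pickle.load(open("fit.pkl","rb"))
avg("top");avg("scene");pickle.dump(d,open("c2.pkl","wb"))
k=[q[0],q[1],-.87]
ptr=(pl(k,[[.0,.003,.068],[.044,.003,.068],[.044,-.003,.068],[0,-.003,.068]]),(0,255,0))
kn=(pl(k,[[-.025,.007,.107],[.025,.007,.107],[.025,-.007,.107],[-.025,-.007,.107],[-.025,.007,.107]]),(255,255,0))
disc=(pl(k,[[-.07+.034*np.cos(u),.034*np.sin(u),.067] for u in np.linspace(0,6.3,40)]),(0,255,255))
pot=(pl(q,[[-.07+.029*np.cos(u),.029*np.sin(u),.06] for u in np.linspace(0,6.3,40)]),(255,0,255))
L=[ptr,kn,disc,pot]
A=np.hstack([zoom("top",228,153,33,33,12),zoom("top",200,150,66,66,6,L)])
B=np.hstack([zoom("scene",236,195,44,22,9),zoom("scene",236,195,44,22,9,L)])
cv2.imwrite("pics/m3.png",np.vstack([A,cv2.resize(B,(A.shape[1],198))]))
E
```

```text
(no output)
```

View pics/m3.png

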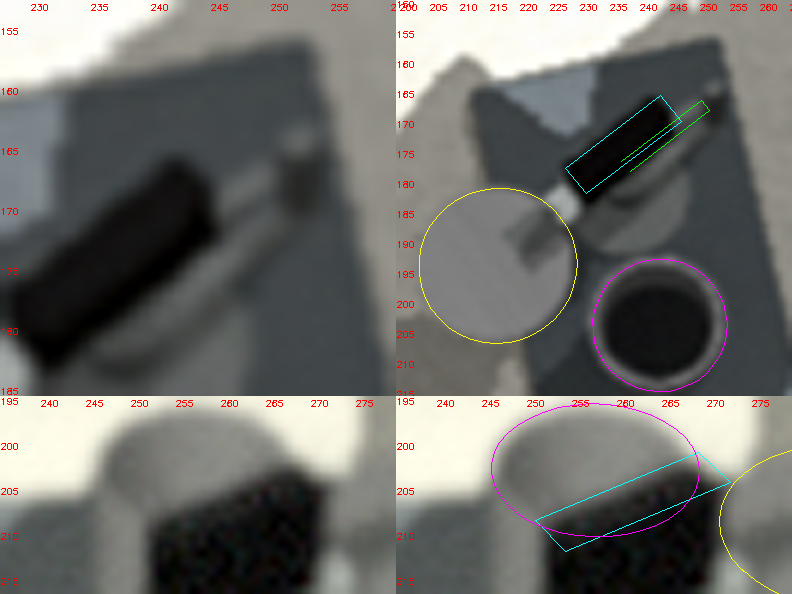

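```bash
python3 - <<'E'
from look import *
d.update(pickle.load(open("c2.pkl","rb")))
q,a,b,br,t=pickle.load(open("fit.pkl","rb"))
for th in(-.8,-.85,-.9,-.95,-1.0,-1.05):
    k=[q[0],q[1],th];print(th,proj("top",pl(k,[[.0505,0,.068],[.0505,0,.01]])).round(1).tolist(),"scene",proj("scene",pl(k,[[.0505,0,.068],[.0505,0,.01]])).round(1).tolist())
k=[q[0],q[1],-.87]
print("ptr",proj("top",pl(k,[[.044,0,.068]])),proj("scene",pl(k,[[.044,0,.068]])))
def tab(th,c): 
    k=[q[0],q[1],th];return (pl(k,[[.049,.003,.01],[.049,.003,.068],[.049,-.003,.068],[.049,-.003,.01],[.049,.003,.01]]),c)
ptr=(pl(k,[[.025,.003,.068],[.044,.003,.068],[.044,-.003,.068],[.025,-.003,.068]]),(0,255,0))
L=[ptr,tab(-.87,(0,255,255)),tab(-.97,(255,0,255))]
A=np.hstack([zoom("top",233,158,25,25,16),zoom("top",233,158,25,25,16,L)])
d0=dict(d);B=[zoom("scene",230,215,33,12,12),zoom("scene",230,215,33,12,12,L)]
cv2.imwrite("pics/m4.png",np.vstack([A,cv2.resize(np.hstack(B),(800,145))]))
E
```

```text
-0.8 [[252.2, 164.6], [251.9, 170.2]] scene [[243.9, 227.8], [244.1, 245.6]]
-0.85 [[252.8, 165.3], [252.5, 170.9]] scene [[243.3, 227.2], [243.5, 245.0]]
-0.9 [[253.4, 166.1], [253.1, 171.6]] scene [[242.7, 226.6], [243.0, 244.3]]
-0.95 [[254.0, 166.8], [253.6, 172.3]] scene [[242.2, 225.9], [242.4, 243.6]]
-1.0 [[254.5, 167.6], [254.1, 173.0]] scene [[241.7, 225.2], [242.0, 243.0]]
-1.05 [[255.0, 168.4], [254.5, 173.8]] scene [[241.3, 224.5], [241.6, 242.2]]
ptr [[251.10791237 167.11747982]] [[245.50838689 225.89544661]]
```

View pics/m4.png

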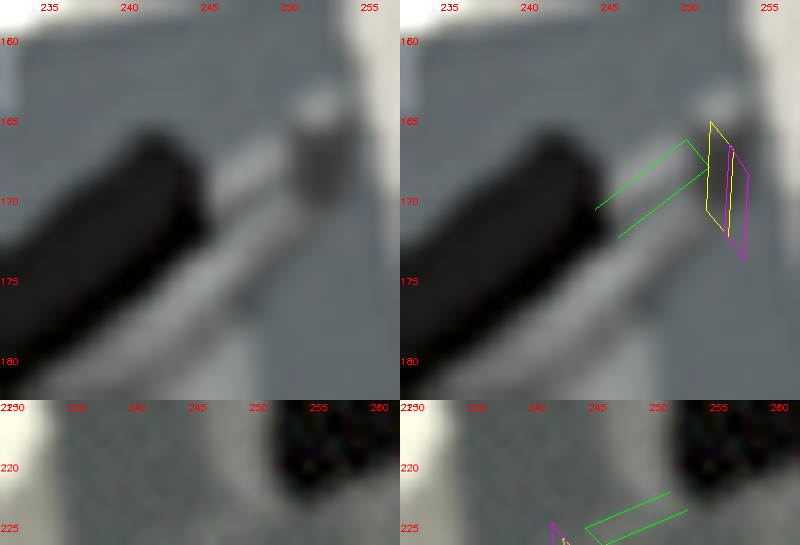

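```bash
python3 - <<'E'
from look import *
q,a,b,br,t=pickle.load(open("fit.pkl","rb"))
k=[q[0],q[1],-.87]
def tab(th,c): 
    k=[q[0],q[1],th];return (pl(k,[[.049,.003,.01],[.049,.003,.068],[.049,-.003,.068],[.049,-.003,.01],[.049,.003,.01]]),c)
ptr=(pl(k,[[.025,.003,.068],[.044,.003,.068],[.044,-.003,.068],[.025,-.003,.068]]),(0,255,0))
L=[ptr,tab(-.87,(0,255,255)),tab(-.97,(255,0,255))]
A=[zoom("scene",232,217,25,33,9)]
d.update(pickle.load(open("c2.pkl","rb")))
A+=[zoom("scene",232,217,25,33,9),zoom("scene",232,217,25,33,9,L)]
A=np.hstack(A)
B=np.hstack([zoom("top",243,160,13,13,20),zoom("top",243,160,13,13,20,L)])
B=np.hstack([B,np.zeros((260,A.shape[1]-520,3),np.uint8)])
cv2.imwrite("pics/m5.png",np.vstack([A,B]))
E
```

```text
(no output)
```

View pics/m5.png

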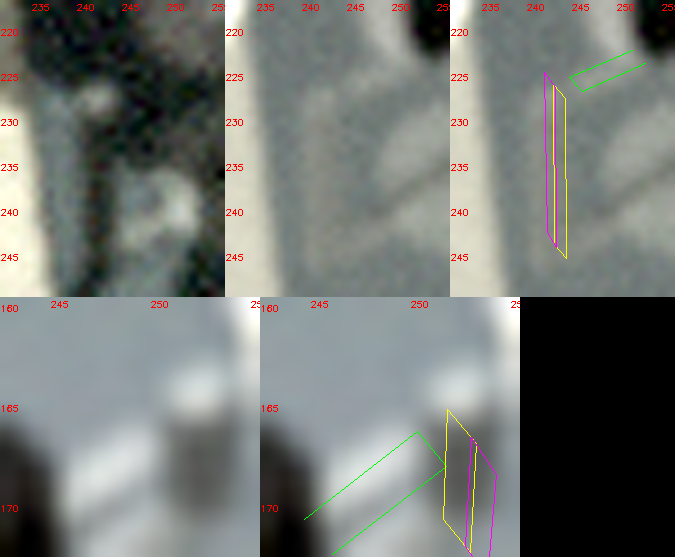

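Comparing pointer and tab in each view, and removing the shared offset, puts the tab at about -0.865 rad. The pointer was left at -0.866, so they line up within the resolution I have. Next, the brush.

```bash
python3 - <<'E'
from look import *
q,a,b,br,t=pickle.load(open("fit.pkl","rb"))
R=down(a[2]+np.pi/2);f=np.array([np.cos(a[2]),np.sin(a[2]),0])
B=lambda z:np.array([br[0],br[1],z])
robot.move_pose(B(.25),R);robot.move_straight(B(.150),R,rate=.1)
eoat.set_gripper(0.);o=get_obs();print(o["clock"],o["finger_gap"],o["wrist_force"].round(2))
robot.move_straight(B(.160),rate=.06)
s=robot.move_straight(B(.160)-.075*f,rate=.1,stop_force=8);o=get_obs();print(s,o["wrist_force"].round(2),o["clock"])
if not s:
    robot.move_straight(B(.27)-.075*f,rate=.2)
    p=pl(q,[[-.07,0,.235]])[0];robot.move_straight([p[0],p[1],.27],rate=.2);robot.move_straight(p,rate=.15)
robot.dwell(.3);o=get_obs();print(o["clock"],o["finger_gap"],o["wrist_force"].round(2),o["eef_pos"])
avg("top",2);avg("scene",2)
p=o["eef_pos"];L=[([[p[0],p[1],p[2]-.13],[p[0],p[1],p[2]]],(0,255,0)),(pl(q,[[-.07+.029*np.cos(u),.029*np.sin(u),.06] for u in np.linspace(0,6.3,40)]),(255,0,255))]
cv2.imwrite("pics/m6.png",np.hstack([zoom("top",200,150,66,95,6),zoom("scene",225,130,66,95,6,L)]))
E
```

```text
10.0167 0.17395488633828998 [ 0.15 -0.53  2.65]
False [-0.25 -0.88 -1.71] 11.2333
14.1083 0.16873648006566436 [ 0.42 -0.17 -1.06] [0.44974452 0.01647643 0.23603438]
```

View pics/m6.png

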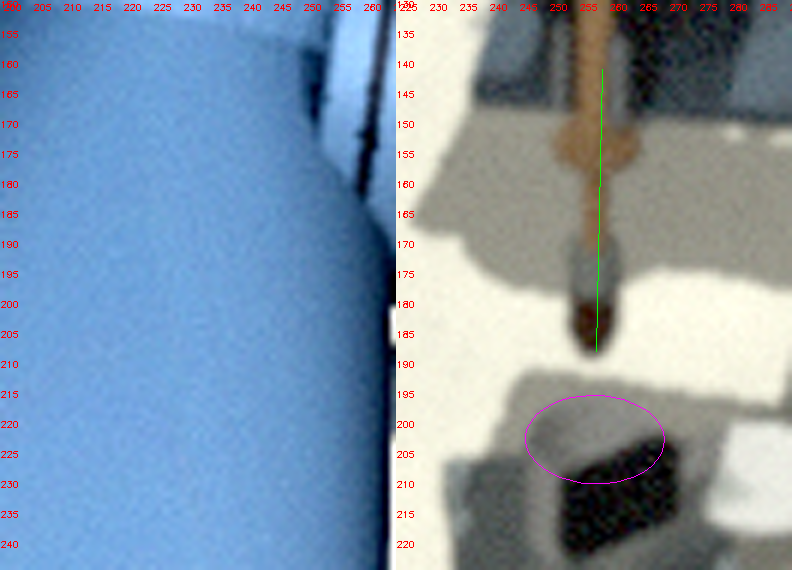

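The brush hangs upright under the gripper, with its tip at scene px (255.5,187), above the pot mouth. Now I'll dip it and hang it in stand_b.

```bash
python3 - <<'E'
from look import *
q,a,b,br,t=pickle.load(open("fit.pkl","rb"))
p=pl(q,[[-.07,0,0]])[0]
s=robot.move_straight([p[0],p[1],.155],rate=.1,stop_force=6);o=get_obs();print("dip",s,o["eef_pos"],o["wrist_force"].round(2))
robot.dwell(.7)
robot.move_straight([p[0],p[1],.27],rate=.12)
R=down(b[2]+np.pi/2);f=np.array([np.cos(b[2]),np.sin(b[2]),0]);S=lambda z:np.array([b[0],b[1],z])
robot.move_straight(S(.27)-.08*f,R,rate=.2)
robot.move_straight(S(.161)-.08*f,rate=.15)
robot.dwell(.3);o=get_obs();print(o["clock"],o["eef_pos"],o["finger_gap"],o["wrist_force"].round(2))
avg("top",2);avg("scene",2)
e=o["eef_pos"];L=[([[e[0],e[1],e[2]-.13],[e[0],e[1],e[2]]],(0,255,0))]
for y in(.009,-.009,.017,-.017): L.append((pl(b,[[-.032,y,.115],[.028,y,.115]]),(255,0,255)))
cv2.imwrite("pics/m7.png",np.hstack([zoom("top",105,140,66,66,6,L),zoom("scene",335,170,66,66,6,L)]))
E
```

```text
dip False [0.44968455 0.01654661 0.15572912] [ 1.29  0.05 -1.54]
19.825 [0.45418951 0.30397477 0.16201732] 0.1715202500741971 [ 0.64 -0.35 -0.69]
```

View pics/m7.png

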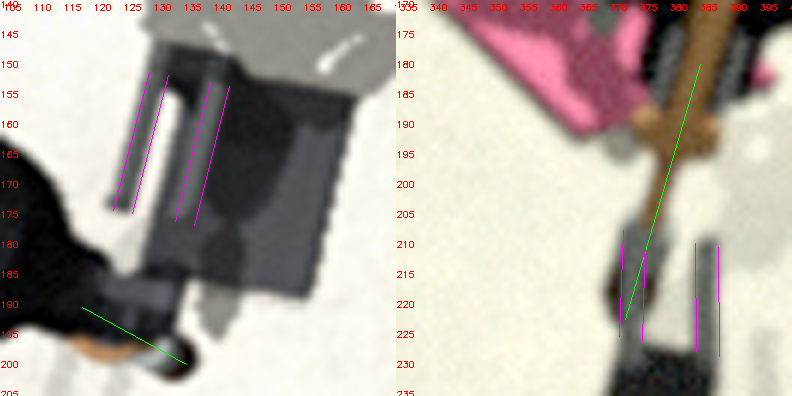

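The dip reached a tip height of about 26 mm without contact. In the picture the brush is in front of the slot, and the prongs sit within about 1 px of the model. I'll insert it with a force guard.

```bash
python3 - <<'E'
from look import *
q,a,b,br,t=pickle.load(open("fit.pkl","rb"))
f=np.array([np.cos(b[2]),np.sin(b[2]),0]);S=lambda z:np.array([b[0],b[1],z])
s=robot.move_straight(S(.161),rate=.06,stop_force=5);o=get_obs();print("ins",s,o["eef_pos"],o["wrist_force"].round(2),S(0))
if not s:
    s=robot.move_straight(S(.149),rate=.03,stop_force=4);robot.dwell(.2);o=get_obs();print("low",s,o["eef_pos"],o["wrist_force"].round(2),o["clock"])
avg("top",2);avg("scene",2);L=[]
for y in(.009,-.009,.017,-.017): L.append((pl(b,[[-.032,y,.115],[.028,y,.115]]),(255,0,255)))
cv2.imwrite("pics/m8.png",np.hstack([zoom("top",105,130,66,66,6,L),zoom("scene",345,170,66,66,6,L)]))
E
```

```text
ins False [0.53238684 0.29157634 0.16104631] [ 0.44  0.5  -0.48] [0.53271747 0.29145395 0.        ]
low True [0.53268127 0.29162265 0.1508103 ] [0.2  0.46 5.53] 22.0917
```

View pics/m8.png

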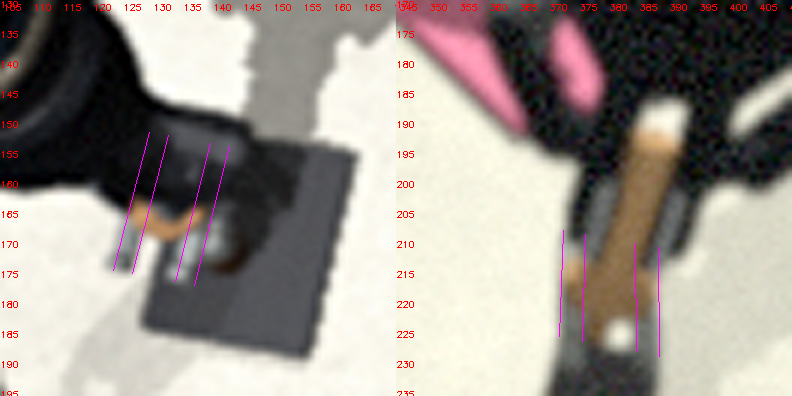

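The collar rests across both prongs, with contact at the expected height. I'll release and retreat.

```bash
python3 - <<'E'
from look import *
q,a,b,br,t=pickle.load(open("fit.pkl","rb"))
S=lambda z:np.array([b[0],b[1],z])
eoat.set_gripper(.6)
robot.move_straight(S(.27),rate=.1)
robot.move_pose([.30,.38,.3],down(b[2]+np.pi/2))
robot.dwell(.5);print(get_obs()["clock"])
avg("top",3);avg("scene",3);pickle.dump(d,open("c3.pkl","wb"))
k=[q[0],q[1],-.866]
A=np.hstack([zoom("top",233,158,25,25,16),cv2.resize(zoom("top",105,130,66,66,6),(400,400))])
B=np.hstack([zoom("scene",335,170,66,100,2),zoom("scene",220,190,66,66,3)[:200]])
B=cv2.resize(zoom("scene",300,170,132,66,3),(400,200));C=cv2.resize(zoom("top",100,80,300,150,2),(400,200))
cv2.imwrite("pics/m9.png",np.vstack([A,np.hstack([B,C])]))
E
```

```text
25.5667Traceback (most recent call last):
  File "<stdin>", line 11, in <module>
    return _nx.concatenate(arrs, 1, dtype=dtype, casting=casting)
           ~~~~~~~~~~~~~~~^^^^^^^^^^^^^^^^^^^^^^^^^^^^^^^^^^^^^^^
ValueError: all the input array dimensions except for the concatenation axis must match exactly, but along dimension 0, the array at index 0 has size 200 and the array at index 1 has size 198
```

```bash
python3 - <<'E'
from look import *
d.update(pickle.load(open("c3.pkl","rb")))
A=np.hstack([zoom("top",233,158,25,25,16),cv2.resize(zoom("top",105,130,66,66,6),(400,400))])
B=np.hstack([cv2.resize(zoom("scene",330,180,80,40,5),(400,200)),cv2.resize(zoom("scene",230,205,40,40,5),(200,200)),cv2.resize(zoom("top",190,140,90,90,3),(200,200))])
cv2.imwrite("pics/m9.png",np.vstack([A,B]))
E
```

```text
(no output)
```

View pics/m9.png

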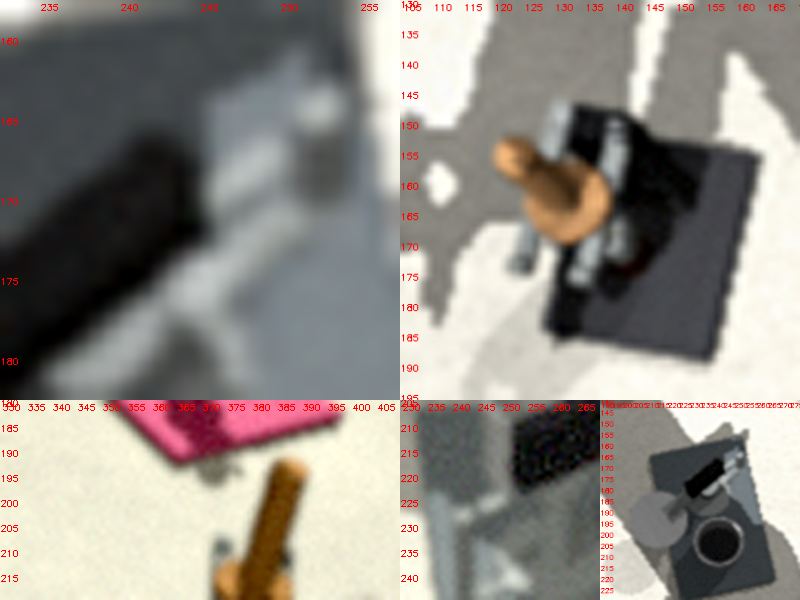

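Brush is upright in stand_b, collar on the prongs. I'll check pointer against tab numerically, using brightness against angle in the plane z = 68 mm.

```bash
python3 - <<'E'
from look import *
q,a,b,br,t=pickle.load(open("fit.pkl","rb"))
th=np.arange(-1.3,-.4,.05);print("th",th.round(2))
for f in("c3.pkl","c2.pkl"):
  d.update(pickle.load(open(f,"rb")))
  for n in("top","scene"):
    g=d[n]["img"].mean(2).astype(np.float32)
    for r in(.034,.037,.040,.043,.046,.049,.0505,.052,.054):
        P=pl([q[0],q[1],0],[[r*np.cos(u),r*np.sin(u),.068] for u in th]);uv=proj(n,P).astype(np.float32)
        print(f,n,r,cv2.remap(g,uv[None,:,0],uv[None,:,1],cv2.INTER_CUBIC)[0].astype(int).tolist())
E
```

```text
th [-1.3  -1.25 -1.2  -1.15 -1.1  -1.05 -1.   -0.95 -0.9  -0.85 -0.8  -0.75
 -0.7  -0.65 -0.6  -0.55 -0.5  -0.45]
c3.pkl top 0.034 [69, 69, 74, 84, 91, 95, 87, 76, 78, 93, 104, 101, 86, 72, 56, 45, 37, 34]
c3.pkl top 0.037 [71, 66, 70, 81, 89, 89, 83, 78, 81, 96, 104, 100, 89, 77, 71, 60, 49, 42]
c3.pkl top 0.04 [73, 71, 71, 74, 74, 68, 63, 65, 76, 93, 102, 97, 84, 77, 75, 71, 61, 48]
c3.pkl top 0.043 [73, 74, 74, 72, 61, 50, 48, 51, 60, 74, 85, 84, 79, 75, 76, 70, 58, 46]
c3.pkl top 0.046 [74, 76, 76, 71, 59, 49, 45, 45, 48, 57, 68, 76, 75, 75, 73, 60, 45, 42]
c3.pkl top 0.049 [73, 71, 71, 70, 65, 55, 49, 45, 50, 72, 90, 87, 78, 73, 63, 50, 41, 41]
c3.pkl top 0.0505 [76, 71, 70, 68, 70, 64, 54, 49, 53, 80, 100, 91, 78, 70, 58, 44, 41, 42]
c3.pkl top 0.052 [96, 79, 69, 74, 79, 71, 62, 53, 56, 82, 102, 88, 74, 71, 55, 42, 40, 42]
c3.pkl top 0.054 [130, 113, 94, 97, 109, 90, 73, 65, 58, 75, 91, 77, 64, 67, 54, 42, 41, 41]
c3.pkl scene 0.034 [50, 49, 49, 50, 54, 59, 67, 77, 85, 86, 80, 68, 58, 48, 44, 43, 43, 46]
c3.pkl scene 0.037 [45, 44, 43, 44, 47, 54, 66, 77, 86, 89, 83, 71, 56, 46
[... 1599 characters left out ...]
 46, 47, 49, 52, 55, 56, 55, 53, 49, 46, 46, 45, 45, 48]
c2.pkl scene 0.04 [44, 44, 44, 44, 43, 45, 47, 51, 54, 56, 54, 50, 48, 45, 45, 46, 47, 49]
c2.pkl scene 0.043 [43, 44, 43, 45, 46, 45, 45, 48, 52, 53, 54, 50, 47, 45, 45, 44, 46, 50]
c2.pkl scene 0.046 [43, 43, 42, 45, 45, 45, 45, 46, 49, 51, 51, 49, 47, 46, 45, 44, 46, 51]
c2.pkl scene 0.049 [45, 45, 45, 45, 44, 44, 46, 47, 50, 50, 49, 48, 45, 45, 45, 44, 46, 50]
c2.pkl scene 0.0505 [44, 44, 43, 44, 44, 44, 46, 47, 53, 54, 50, 48, 46, 45, 44, 43, 45, 50]
c2.pkl scene 0.052 [44, 44, 43, 43, 44, 44, 45, 48, 53, 56, 52, 48, 45, 44, 45, 44, 45, 48]
c2.pkl scene 0.054 [46, 45, 45, 44, 44, 45, 44, 48, 53, 54, 53, 50, 47, 44, 47, 47, 47, 47]
```

Pointer and tab peak at the same angle in both views: -0.80 and -0.80 from the top, -0.86 and -0.865 in the scene view. I'm handing in.

```bash
python3 -c "
from rig import *
print(hand_in(), get_obs()['clock'])"
```

```text
the job is handed in; nothing more can be done
the job is handed in; nothing more can be done
```

The job is done and handed in, at about 26 s of the 64 s allowed.

- **Knob:** I turned it clockwise by about 1.04 rad and released it. In the last pictures, pointer and index tab peak at the same angle in each view, to about 0.02 rad. The two views give different absolute angles (-0.80 from the top, about -0.86 in the scene view). I put that down to calibration, since it shifts pointer and tab alike.
- **Early tab fits:** My first estimates of the tab's cover angle (1.07 and 1.08) fell just below the stated 1.1 to 1.45. I relied on the direct pointer-to-tab comparison instead.
- **Dip:** I took the brush from stand_a and lowered its tip to about 26 mm above the desk, 34 mm into the 46 mm deep pot. It stayed there for about 0.7 s, and the force guard did not trip.
- **Hanging:** I slid the brush into stand_b with no contact, and the collar seated at the expected height with about 5.5 N. After release, the last pictures show it upright with its collar on both prongs and the gripper clear.
- **Not checked:** I did not measure the cup, dice and tape again at the end. The arm's path stayed away from them.

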